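Nest the drained parts-washing tubs

TASK

Put the three square steel parts-washing tubs away as one nest: all of them mouth up, one inside the other, each fully home on the rim of the one below, the stack standing on the worktop in any order. One tub is still upside down from draining and has to be turned over first. The tubs are thin sheet, so lower them into one another without slamming or forcing, and leave the clock movement, oil bottle, brush and clock wheel where they are.

Things in the scene. Friction and masses are not known exactly. Their poses are not given: they have to be found in the camera images.
- brass_machine: Do not hit: brass machine frame fixed on the worktop ahead of the robot, reaching from 0.09 m nearer than its origin to 0.12 m beyond it. Its left part, as far as 0.22 m left of the origin, is 0.21 m high; from 0.1 m left of the origin to 0.2 m right of it an open tower rises to 0.63 m. A bench vice stands to its right. Origin: mid foot, at worktop level.
- tub_a: Square steel parts-washing tub, upright at the start, 66 mm high, 90 g; all three are alike. Perforated tapered body, 38 mm square at the base, 49 mm at the shoulder 42 mm up; above that a straight collar, 56 mm square, 24 mm high, to the open mouth. Rounded corners, 2 mm sheet, hollow. Origin: centre of the base's underside; +z from base to mouth, x and y square to the sides.
- tub_b: Tub like tub_a, upright at the start. Fit: a tub goes into another until its shoulder (42 mm from its base) sits on the other's rim: bases 24 mm apart, its whole 24 mm collar standing above that rim, 1 to 1.5 mm play all round. Sides must be parallel; any quarter turn fits. Fingers that reach lower than the collar foul the lower tub.
- tub_c: Tub like tub_a, upside down at the start: mouth on the worktop, base up, so its origin is 66 mm above the worktop and its +z points down. Laid on a flat side it does not roll: it rests on the edges of base and shoulder, its axis 12 degrees off level, mouth end higher.
- movement: Bystander: small brass clock movement, 50 x 62 x 54 mm high, standing on the worktop; origin at the centre of its underside.
- oil_bottle: Bystander: small amber oil bottle with a black spout, 29 mm across, 86 mm high, upright; origin at the centre of its underside.
- dust_brush: Bystander: dusting brush with a wooden handle lying on the worktop, 166 mm long (its x axis), 16 mm wide, 10 mm high; origin at the centre of its underside.
- clock_wheel: Bystander: brass clock wheel 66 mm across lying flat, its arbor standing up 18 mm; origin at the centre of its underside.
Things that resemble listed ones, but are neither listed nor needed, are in the scene too. Leave any turquoise look-alike of the tub_b alone.

How it is judged (in metres and radians):
At the end, for the whole second after the job is handed in: All three tubs are upright (within 4 degrees) and at rest in one nest, in any order: the lowest stands on the worktop, and each other tub is concentric with the one below within 4 mm and sits fully home, its base 24 mm above the base of the one below (within 2.5 mm) (angle between each of tub_a, tub_b, tub_c's own z axis and vertical below 0.07 rad and linear speed of each of tub_a, tub_b, tub_c below 0.02 m/s and ((height (world z) of tub_a between -0.004 and 0.004 m and z of tub_b in the frame of tub_a between 0.0215 and 0.0265 m and horizontal distance between tub_b and tub_a below 0.004 m and z of tub_c in the frame of tub_b between 0.0215 and 0.0265 m and horizontal distance between tub_c and tub_b below 0.004 m) or (height (world z) of tub_a between -0.004 and 0.004 m and z of tub_c in the frame of tub_a between 0.0215 and 0.0265 m and horizontal distance between tub_c and tub_a below 0.004 m and z of tub_b in the frame of tub_c between 0.0215 and 0.0265 m and horizontal distance between tub_b and tub_c below 0.004 m) or (height (world z) of tub_b between -0.004 and 0.004 m and z of tub_a in the frame of tub_b between 0.0215 and 0.0265 m and horizontal distance between tub_a and tub_b below 0.004 m and z of tub_c in the frame of tub_a between 0.0215 and 0.0265 m and horizontal distance between tub_c and tub_a below 0.004 m) or (height (world z) of tub_b between -0.004 and 0.004 m and z of tub_c in the frame of tub_b between 0.0215 and 0.0265 m and horizontal distance between tub_c and tub_b below 0.004 m and z of tub_a in the frame of tub_c between 0.0215 and 0.0265 m and horizontal distance between tub_a and tub_c below 0.004 m) or (height (world z) of tub_c between -0.004 and 0.004 m and z of tub_a in the frame of tub_c between 0.0215 and 0.0265 m and horizontal distance between tub_a and tub_c below 0.004 m and z of tub_b in the frame of tub_a between 0.0215 and 0.0265 m and horizontal distance between tub_b and tub_a below 0.004 m) or (height (world z) of tub_c between -0.004 and 0.004 m and z of tub_b in the frame of tub_c between 0.0215 and 0.0265 m and horizontal distance between tub_b and tub_c below 0.004 m and z of tub_a in the frame of tub_b between 0.0215 and 0.0265 m and horizontal distance between tub_a and tub_b below 0.004 m))); the robot touches nothing.
It fails at once if a bystander (clock movement, oil bottle, brush, clock wheel) was moved more than 25 mm (distance of any of movement, oil_bottle, dust_brush, clock_wheel from where it was at the start of the episode above 0.025 m).
It fails at once if tubs were slammed or forced together with more than 45 N (contact force between tub_a and tub_b above 45 N or contact force between any of tub_a, tub_b and tub_c above 45 N).
It also fails if it takes over 72 s, if anything falls off the work surface, if the arm or the gripper's body presses on something with over 40 N, if the wrist force passes 120 N, or if a joint passes its speed limit or range.

ROBOT

A 6-joint arm with a two-finger parallel gripper is mounted at the origin on a cart in front of the work surface, level with it; the furniture and walls round the work are solid. World frame = base frame: x ahead of the robot, y to its left, z up, the work surface at z = 0. Lengths are in mm, angles in rad, forces in N, time in s.
With the tool pointing down it reaches from about 400 to 925 mm from the base axis. Payload 12.5 kg.
Tool frame: the origin (TCP) lies midway between the tips of the shut fingers; the grasp point (between the pads) lies 19 mm behind it (env.pinch_z is the z of the grasp point in the tool frame, in mm); z points along the fingers, y is the line along which they close (so a half turn about z gives the same grasp; the last joint's range is limited). The gripper opens to 95 mm and grips with 3 to 60 N. Pads are 20 mm wide; open, the fingers measure 119 mm over their backs; the gripper's body (75 mm by 180 mm) begins 59 mm behind the grasp point.
Start: joints at [1.238, 0.491, 1.559, -0, 1.092, -0.106], TCP at [140.519, 609.017, 214.661] pointing down, gripper open.
Joint ranges: [-3.1, 3.1], [-0.84, 2.19], [0.05, 2.79], [-1.13, 4.28], [0.06, 2.93], [-2.69, 2.69]. Speed limits (rad/s): [2.22, 2.22, 2.79, 3.14, 3.14, 3.14].

INTERFACE

Orientations are given as [roll, pitch, yaw] about the fixed x, y, z axes, in that order (R = Rz(yaw) Ry(pitch) Rx(roll)).
In Python, from cell import env, eyes gives the robot as it stands.
- The arm moves only by the shell command python3 -m inch 'ROWS'. ROWS is JSON, a list of rows, each a list of 3 entries, a list of its own where there are three numbers: the shift along the tool's x, y, z in units of 60 mm (1.0 is 60 mm), then the turn about the tool's z in units of 5 degrees (1.0 is 5 degrees), then the closure, from -1 (fully open) to 1 (shut). In form: [[[tx, ty, tz], turn, claw], ...]. A call has exactly 10 rows; each row shifts and turns the commanded pose from where the row before left it, along the tool's axes as they then stand; what a row does not reach is not made up. A row lasts 1/8 s, in which the tool goes at most 62.5 mm and 10.7 degrees, less where a joint would pass 70% of its speed; a pose out of reach is approached as far as the arm can. A call is refused whole if a number of a shift passes 1 or a number of a turn 1, either way. A call with a gripper value outside its range is refused whole. The fingers move at their own pace and stop on an object; the grip force is fixed at half the most. Time passes only in rows, so rows that do not move let the fingers close, or fill a call up. It gives the time, the measured TCP pose, the force, the opening and the grip force at its end, in the units of the state.
- env.state(): the state, without advancing time (a new reading comes with each control period).
- eyes.read_camera(name): name is "side" or "top"; returns a dict with "pixels" (400x640x3 uint8, red, green, blue), "fx", "fy", "cx", "cy" (pixels), "distortion" ([k1, k2, p1, p2, k3] as OpenCV has them; the pictures are not rectified), "extrinsics" (4x4, takes a point from world to camera coordinates). Camera axes: x right, y down, z forward; pixel columns grow to the right and rows downward; lengths in mm; the calibration is good to about 2 mm. A picture is of the moment at which its call begins. There is no depth.
- env.job_done(): hands the job in; it is judged then, once.
Trained networks look in a picture, given as the dict that the camera call returned (one of the last four; its "shot" number tells which), for a name from the list of things; names that differ only in an ending like _2 or _b are one class to them, and where a whole thing is asked for, a point or a joint stands for the part that bears it (a point fixed in the world has none). Each returns a list of dicts, best first, with "score" (0 to 1); they miss things now and then, are a little off and sometimes report something else, mostly with a low value. They report only what shows in the picture. A call takes as long as a camera call. They do not tell look-alikes from the thing itself.
- eyes.boxes_of(name, picture): "centre" ([row, column] in pixels, amid what is visible of it).
- eyes.cut_out(name, picture): "mask" (400x640 bool, what is visible of it) and "centre" ([row, column] in pixels, amid what is visible of it).
- eyes.spot_point(name, picture): "centre" ([row, column] in pixels: a listed point, or the origin of a listed thing).
The state is a dict: "t": time; "joints": joint angles; "qvel": joint speeds; "tau": joint torques, N m; "eef_pos": TCP position; "tcp_rot": TCP orientation; "ft_force": force on the tool from outside, world axes, zero at the start; "moment": the same for the moment, N m; "opening": opening from 0.0 (shut) to 1.0 (fully open); "grip_force": force on a finger pad.
Only numpy, scipy, OpenCV 4.12 (cv2) and the standard library are available. Lean on these libraries where they do the work, as an engineer would, in place of code of your own. Each camera call takes 0.05 s, during which the arm holds its last target. There are 200 camera calls.

## Working session

There is one attempt and no reset: what is moved stays moved. The work goes in short steps, Python scripts to look and compute and a shell command to move; the robot and the scene stay as the last step left them, time stands still between calls to the robot, and variables do not carry over. Pictures are saved under pics/ and viewed, at most 10 in all, crops included, and the job is handed in when it is done.

```bash
ls; mkdir -p pics
cat > h.py <<'E'
import numpy as np,cv2
from cell import env,eyes
def K(p): return np.array([[p['fx'],0,p['cx']],[0,p['fy'],p['cy']],[0,0,1.]]),np.array(p['distortion'],float)
def ray(p,rc):
    k,d=K(p);E=np.array(p['extrinsics'])
    u=cv2.undistortPoints(np.array([[[rc[1],rc[0]]]],float),k,d)[0,0]
    R,t=E[:3,:3],E[:3,3];return -R.T@t,R.T@np.array([u[0],u[1],1])
def atz(p,rc,z):
    o,v=ray(p,rc);return o+v*(z-o[2])/v[2]
def proj(p,X):
    k,d=K(p);E=np.array(p['extrinsics'])
    return cv2.projectPoints(np.array(X,float).reshape(-1,1,3),cv2.Rodrigues(E[:3,:3])[0],E[:3,3],k,d)[0][:,0]
E
python3 - <<'E'
from h import *
np.set_printoptions(precision=1,suppress=True)
for c in("top","side"):
    p=eyes.read_camera(c); cv2.imwrite(f"pics/{c}0.png",p['pixels'][:,:,::-1])
    print(c,p['fx'],ray(p,(200,320)))
    for n,z in(("tub_a",0),("tub_c",66),("movement",0),("oil_bottle",0),("dust_brush",0),("clock_wheel",0),("brass_machine",0)):
        for f in(eyes.spot_point,eyes.boxes_of):
            for r in f(n,p): 
                if r['score']>.2: print(n,f.__name__,round(r['score'],2),np.array(r['centre']),atz(p,r['centre'],z))
s=env.state();print({k:np.round(s[k],3) for k in s},env.pinch_z)
E
```

```text
pics
top 503.4493756494837 (array([ 371.1,  160.9, 1347. ]), array([ 0.1, -0. , -1. ]))
tub_a call 0.98 [249.1 282. ] [359. 229.   0.]
tub_a call 0.96 [120.7 365.9] [702.9  -6.7   0. ]
tub_a call 0.87 [159.8 251.9] [601.5 306.2   0. ]
tub_a call 0.86 [210.3 203.5] [467.2 438.6   0. ]
tub_a call 0.84 [161.5 212.8] [599.4 412.8   0. ]
tub_a call 0.95 [215.3 210.5] [453.3 419.7   0. ]
tub_a call 0.76 [160.2 208.3] [603.3 425.1   0. ]
tub_a call 0.73 [155.8 249. ] [612.7 314.    0. ]
tub_a call 0.69 [115.4 370.7] [717.6 -20.5   0. ]
tub_a call 0.57 [249.2 274.6] [359.1 248.7   0. ]
tub_c call 0.98 [249.1 282. ] [359.6 225.6  66. ]
tub_c call 0.96 [120.7 365.9] [686.7   1.5  66. ]
tub_c call 0.87 [159.8 251.9] [590.2 299.1  66. ]
tub_c call 0.86 [210.3 203.5] [462.5 425.   66. ]
tub_c call 0.84 [161.5 212.8] [588.3 400.5  66. ]
tub_c call 0.95 [215.3 210.5] [449.3 407.   66. ]
tub_c call 0.76 [160.2 208.3] [592.  412.2  66. ]
tub_c call 0.73 [155.8 249. ] [600.8 306.5  66. ]
tub_c call 0.69 [115.4 370.7] [700.6 -11.6  66. ]
tub_c call 0.57 [249.2 274.6] [359.7 244.4  66. ]
movement call 0
[... 1751 characters left out ...]
253.2 308.3   0. ]
dust_brush call 0.78 [285.  428.1] [258.  290.6   0. ]
dust_brush call 0.69 [242.3 384.1] [360.6 216.4   0. ]
clock_wheel call 0.46 [178.8 392.7] [372.6  39.1   0. ]
clock_wheel call 0.65 [180.5 394.7] [367.2  43.    0. ]
brass_machine call 0.33 [281.5 205.6] [687.4 402.5   0. ]
{'t': np.float64(1.5), 'joints': array([ 1.2,  0.5,  1.6, -0. ,  1.1, -0.1]), 'qvel': array([ 0.,  0.,  0.,  0., -0.,  0.]), 'tau': array([ -0. , -61.2, -25.8,   0.1,   0. ,   0. ]), 'eef_pos': array([140.5, 609. , 214.6]), 'tcp_rot': array([3.1, 0. , 2.9]), 'ft_force': array([ 0.5, -0.2, -0.6]), 'moment': array([ 0. , -0. , -0.1]), 'grip_force': np.float64(0.0), 'opening': np.float64(1.002)} -18.8
```

Run:
```python
import cv2
t=cv2.imread("pics/top0.png");s=cv2.imread("pics/side0.png")
cv2.imwrite("pics/t1.png",cv2.resize(t[80:310,160:420],None,fx=2.6,fy=2.6,interpolation=2)[:600,:800])
cv2.imwrite("pics/s1.png",cv2.resize(s[90:370,180:460],None,fx=2.1,fy=2.1,interpolation=2))
```

```text
(no output)
```

View pics/t1.png

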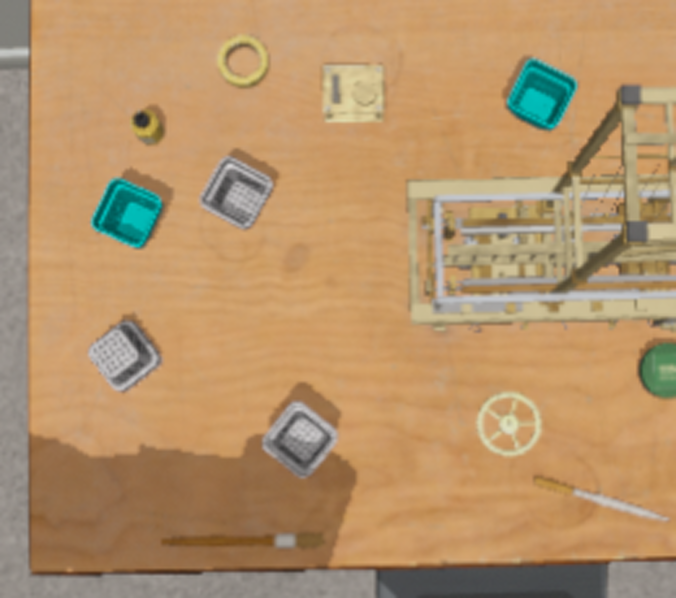

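View pics/s1.png

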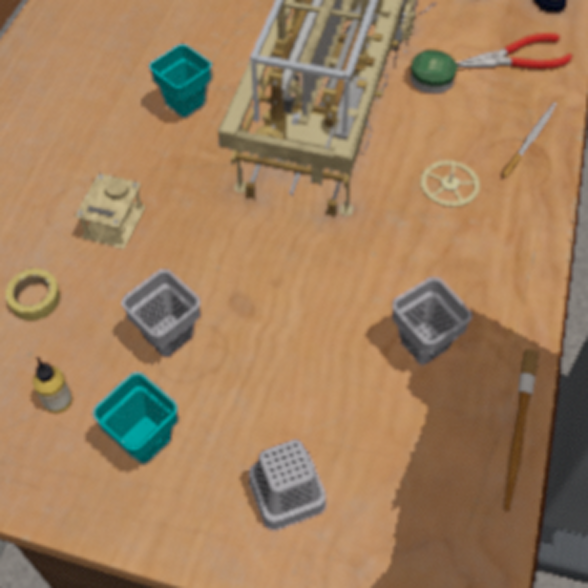

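The two pictures show two upright grey tubs, at top px (row 153, col 251) and (248, 275). The upside-down grey tub, tub_c, is at (216, 208), with its perforated base up. The turquoise look-alikes are at (161, 209) and (115, 369), so I'll leave those alone. The grey ones fit the description "steel", and the enlarged crops confirm it.

The tool can only turn about its vertical axis. My plan is to topple tub_c, right it by squeezing it between the fingers, and then nest the tubs. Next I fit the poses.

```bash
cat >> h.py <<'E'
from scipy.optimize import minimize
from scipy.spatial.transform import Rotation as Ro
def sq(w,z,c=5):
    h=w/2;return [(a*x,b*y,z) for a in(1,-1) for b in(1,-1) for x,y in((h,h-c),(h-c,h),(h-c*.3,h-c*.3))]
PARTS=[np.array(sq(56,66)+sq(56,42)),np.array(sq(49,42)+sq(38,0))]
def sil(p,R,t,S=3):
    m=np.zeros((400*S,640*S),np.uint8)
    for P in PARTS:
        q=(proj(p,P@R.T+t)+.5)*S
        cv2.fillConvexPoly(m,cv2.convexHull(np.round(q).astype(np.int32)),1)
    return m
def fit(pm,x0,mk,step,S=3):
    """pm: list of (picture,mask); mk(x)->R,t"""
    B=[cv2.resize(m.astype(np.uint8),None,fx=S,fy=S,interpolation=cv2.INTER_LINEAR) for _,m in pm]
    def c(x):
        R,t=mk(x);s=0
        for (p,_),b in zip(pm,B):
            m=sil(p,R,t,S);s+=1-(m&b).sum()/max(1,(m|b).sum())
        return s/len(pm)
    best=None
    for k in range(3):
        x1=np.array(x0,float)
        if len(x1)>2: x1[2]+=(k-1)*.4
        sm=np.vstack([x1]+[x1+np.eye(len(x1))[i]*step[i] for i in range(len(x1))])
        r=minimize(c,x1,method='Nelder-Mead',options=dict(initial_simplex=sm,xatol=.02,fatol=1e-4,maxiter=150))
        if best is None or r.fun<best.fun: best=r
    return best
up=lambda x:(Ro.from_euler('z',x[2]).as_matrix(),np.array([x[0],x[1],0]))
dn=lambda x:(Ro.from_euler('z',x[2]).as_matrix()@np.diag([1,-1,-1.]),np.array([x[0],x[1],66]))
def masks(ps,X):
    out=[]
    for p in ps:
        q=proj(p,X)[0][::-1]
        L=[r for r in eyes.cut_out("tub_a",p) if np.hypot(*(np.array(r['centre'])-q))<18]
        if L: out.append((p,min(L,key=lambda r:np.hypot(*(np.array(r['centre'])-q)))['mask']))
    return out
E
cat > m1.py <<'E'
from h import *
ps=[eyes.read_camera("top"),eyes.read_camera("side")]
for n,x,mk in(("B",(601,306,.5),up),("A",(359,229,.6),up),("C",(459,418,.5),dn)):
    M=masks(ps,[x[0],x[1],38])
    for mm in [M]+[[m] for m in M]:
        r=fit(mm,x,mk,(6,6,.2));print(n,len(mm),np.round(r.x,2),'yawdeg',round(np.degrees(r.x[2])%90,1),round(r.fun,3))
print(env.state()['t'])
E
python3 m1.py
```

```text
B 2 [607.72 303.1    1.  ] yawdeg 57.0 0.087
B 1 [608.35 304.03   0.99] yawdeg 56.5 0.087
B 1 [608.56 301.95  -0.61] yawdeg 55.2 0.087
A 2 [360.13 245.26  -0.69] yawdeg 50.5 0.079
A 1 [360.16 245.42  -0.72] yawdeg 49.0 0.073
A 1 [361.09 243.92   0.9 ] yawdeg 51.4 0.075
C 2 [449.68 425.49   0.63] yawdeg 35.9 0.05
C 1 [449.42 424.73   0.65] yawdeg 37.0 0.049
C 1 [449.94 426.49   0.62] yawdeg 35.4 0.036
1.9
```

```bash
cat > go.py <<'E'
import sys,json
from h import *
# go.py x y z yaw_of_tool_y(deg, mod 180) n
x,y,z,a,n=map(float,sys.argv[1:6]);n=int(n)
s=env.state();R=Ro.from_euler('xyz',s['tcp_rot']);p=np.array(s['eef_pos'])
M=R.as_matrix();cur=np.degrees(np.arctan2(M[1,1],M[0,1]))
d=(a-cur+90)%180-90
print('t',s['t'],'pos',p.round(1),'ydir',round(cur,1),'tilt z',M[:,2].round(3),'turn',round(-d,1),'j6',round(s['joints'][5],2),'ft',np.round(s['ft_force'],1),'op',round(float(s['opening']),3),'gf',round(float(s['grip_force']),1))
D=(np.array([x,y,z])-p)/n;rows=[]
for i in range(n):
    Q=Ro.from_euler('z',d*i/n,degrees=True).as_matrix()@M
    rows.append([list((Q.T@D/60).round(2)),round(-d/n/5,2)])
print(json.dumps(rows))
E
python3 go.py 507.7 467.3 150 36 8; python3 go.py 507.7 467.3 58 36 10
```

```text
t 1.9 pos [140.5 609.  214.7] ydir 77.0 tilt z [ 0.  0. -1.] turn 41.0 j6 -0.11 ft [-0.8  0.6  0.8] op 1.001 gf 0.0
[[[-0.81, -0.12, 0.13], 1.03], [[-0.82, -0.04, 0.13], 1.03], [[-0.82, 0.03, 0.13], 1.03], [[-0.81, 0.1, 0.13], 1.03], [[-0.8, 0.18, 0.13], 1.03], [[-0.78, 0.25, 0.13], 1.03], [[-0.76, 0.32, 0.13], 1.03], [[-0.73, 0.38, 0.13], 1.03]]
t 1.9 pos [140.5 609.  214.7] ydir 77.0 tilt z [ 0.  0. -1.] turn 41.0 j6 -0.11 ft [-0.8  0.6  0.8] op 1.001 gf 0.0
[[[-0.65, -0.09, 0.26], 0.82], [[-0.65, -0.05, 0.26], 0.82], [[-0.66, 0.0, 0.26], 0.82], [[-0.65, 0.05, 0.26], 0.82], [[-0.65, 0.09, 0.26], 0.82], [[-0.64, 0.14, 0.26], 0.82], [[-0.63, 0.19, 0.26], 0.82], [[-0.61, 0.23, 0.26], 0.82], [[-0.6, 0.27, 0.26], 0.82], [[-0.57, 0.32, 0.26], 0.82]]
```

```bash
python3 -m inch '[[[-0.65,-0.09,0.26],0.82,1],[[-0.65,-0.05,0.26],0.82,1],[[-0.66,0,0.26],0.82,1],[[-0.65,0.05,0.26],0.82,1],[[-0.65,0.09,0.26],0.82,1],[[-0.64,0.14,0.26],0.82,1],[[-0.63,0.19,0.26],0.82,1],[[-0.61,0.23,0.26],0.82,1],[[-0.6,0.27,0.26],0.82,1],[[-0.57,0.32,0.26],0.82,1]]'; python3 go.py 507.7 467.3 58 36 2
```

```text
t: 3.15
eef_pos: [508.5, 466.8, 58.1]
tcp_rot: [3.141, -0.0, 2.197]
ft_force: [0.5, 0.2, -1.0]
opening: 0.025
grip_force: 0.0
t 3.15 pos [508.5 466.8  58.1] ydir 35.9 tilt z [ 0.  0. -1.] turn -0.1 j6 0.02 ft [ 0.5  0.2 -1. ] op 0.025 gf 0.0
[[[0.01, -0.0, 0.0], -0.01], [[0.01, -0.0, 0.0], -0.01]]
```

```bash
python3 -m inch '[[[0,-0.3,0],0,1],[[0,-0.6,0],0,1],[[0,-0.6,0],0,1],[[0,0,0],0,1],[[0,0,0],0,1],[[0,0.3,-0.2],0,1],[[0,0.5,-0.5],0,1],[[0,0.5,-0.5],0,-1],[[0,0,0],0,-1],[[0,0,0],0,-1]]'
cat > look.py <<'E'
import sys
from h import *
n=sys.argv[1];x=float(sys.argv[2]);y=float(sys.argv[3]);w=float(sys.argv[4])
I=[]
for c in("top","side"):
    p=eyes.read_camera(c);a=p['pixels'][:,:,::-1].copy();q=proj(p,[x,y,30])[0]
    M=cv2.getAffineTransform(np.float32([[q[0]-w,q[1]-w],[q[0]+w,q[1]-w],[q[0]-w,q[1]+w]]),np.float32([[0,0],[399,0],[0,399]]))
    I.append(cv2.warpAffine(a,M,(400,400),flags=cv2.INTER_CUBIC));print(c,q.round())
    for r in eyes.boxes_of("tub_a",p):
        if r['score']>.4: print(c,np.round(r['centre'],1),round(r['score'],2),atz(p,r['centre'],30).round(0))
cv2.imwrite(f"pics/{n}.png",np.hstack(I))
E
python3 look.py p1 400 390 60
```

```text
t: 4.4
eef_pos: [497.2, 460.0, 129.6]
tcp_rot: [-3.14, 0.0, 2.199]
ft_force: [0.1, 0.3, -0.5]
opening: 0.264
grip_force: 0.0
top [220. 235.]
top [115.9 368. ] 0.75 [709.  -9.  30.]
top [227.  224.4] 0.7 [420. 377.  30.]
top [155.7 251.4] 0.67 [607. 304.  30.]
top [249.1 274.1] 0.62 [360. 248.  30.]
top [161.4 208.8] 0.56 [595. 418.  30.]
side [348. 307.]
side [311.9 341.2] 0.96 [409. 402.  30.]
side [239.3 383.4] 0.75 [363. 229.  30.]
side [292.  240.9] 0.67 [601. 415.  30.]
side [118.3 260.9] 0.42 [732. -45.  30.]
```

View pics/p1.png

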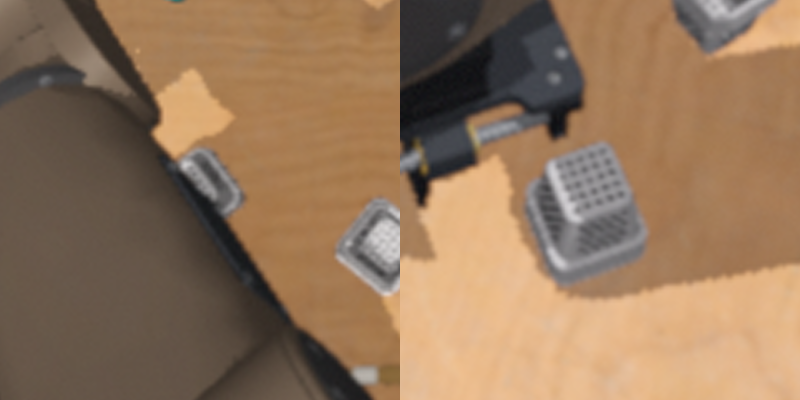

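The picture shows tub_c still upside down at side crop (585, 215), so it slid about 50 mm instead of tipping. I'll locate it and push harder and higher.

```bash
python3 - <<'E'
from h import *
p=eyes.read_camera("side")
L=[r for r in eyes.cut_out("tub_a",p) if np.hypot(*(np.array(r['centre'])-[312,341]))<12]
r=fit([(p,L[0]['mask'])],(407,393,.63),dn,(6,6,.2));x=r.x;print(x,np.degrees(x[2]),r.fun)
a=x[2];u=np.array([np.cos(a),np.sin(a)]);print('start',x[:2]+u*75)
E
python3 go.py 468 436 62 36 6
```

```text
[406.56688147 396.34253873   0.60911794] 34.899887258351605 0.05476515299161955
start [468.0783566 439.2533582]
t 4.7 pos [497.3 460.1 130.2] ydir 36.0 tilt z [-0.001 -0.    -1.   ] turn 0.0 j6 0.02 ft [ 0.2 -0.4 -0.3] op 0.51 gf 0.0
[[[-0.01, -0.11, 0.19], 0.0], [[-0.01, -0.11, 0.19], 0.0], [[-0.01, -0.11, 0.19], 0.0], [[-0.01, -0.11, 0.19], 0.0], [[-0.01, -0.11, 0.19], 0.0], [[-0.01, -0.11, 0.19], 0.0]]
```

```bash
python3 -m inch '[[[-0.01,-0.16,0.28],0,1],[[-0.01,-0.16,0.28],0,1],[[-0.01,-0.16,0.28],0,1],[[-0.01,-0.16,0.28],0.2,1],[[0,0,0],0,1],[[0,0,0],0,1],[[0,-0.2,0],0,1],[[0,-0.95,-0.03],0,1],[[0,-0.9,-0.08],0,1],[[0,0,0],0,1]]'; python3 -m inch '[[[0,0.4,-0.1],0,1],[[0,1,-0.5],0,1],[[0,1,-0.5],0,1],[[0,1,0],0,-1],[[0,0.3,0],0,-1],[[0,0,0],0,-1],[[0,0,0],0,-1],[[0,0,0],0,-1],[[0,0,0],0,-1],[[0,0,0],0,-1]]';python3 look.py p2 370 370 70
```

```text
t: 5.95
eef_pos: [364.1, 363.3, 70.9]
tcp_rot: [-3.14, 0.0, 2.182]
ft_force: [0.8, 0.3, -0.3]
opening: 0.003
grip_force: 0.0
t: 7.2
eef_pos: [542.2, 487.9, 132.2]
tcp_rot: [3.141, -0.0, 2.182]
ft_force: [0.0, -0.3, 0.1]
opening: 0.685
grip_force: 0.0
top [227. 246.]
top [116.3 370.1] 0.94 [707. -15.  30.]
top [250.9 275.8] 0.85 [355. 244.  30.]
top [158.2 207. ] 0.59 [604. 423.  30.]
top [155.1 248.9] 0.56 [609. 311.  30.]
side [366. 301.]
side [240.4 383.3] 0.69 [363. 231.  30.]
side [299.7 375.5] 0.64 [353. 362.  30.]
```

View pics/p2.png

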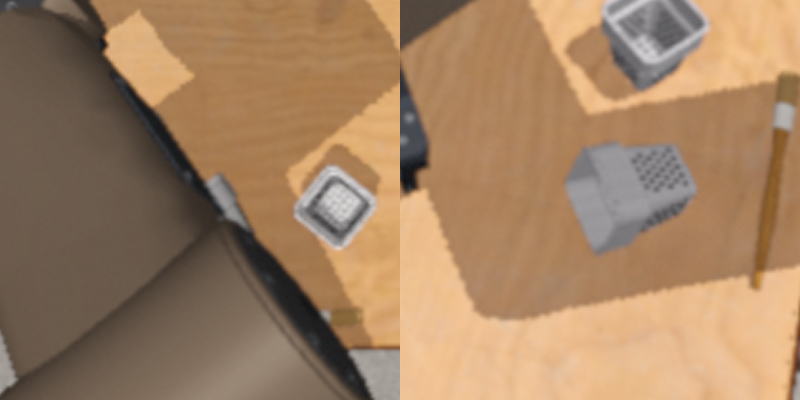

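Tub_c now lies on its side at side crop (630, 195), with its base towards the brush and its mouth towards where the tool came from. I'll nest A into B first, which also clears the arm from the view of C.

```bash
python3 go.py 360 245 120 50 7; echo
python3 - <<'E'
from h import *
p=eyes.read_camera("side")
L=[r for r in eyes.cut_out("tub_a",p) if np.hypot(*(np.array(r['centre'])-[300,375]))<14]
from math import radians
ly=lambda x:(Ro.from_euler('ZY',[x[2],radians(78)]).as_matrix(),np.array([x[0],x[1],18.6]))
r=fit([(p,L[0]['mask'])],(325,345,.63),ly,(8,8,.2));print(r.x,np.degrees(r.x[2]),r.fun)
E
```

```text
t 7.4 pos [542.3 487.9 132. ] ydir 35.0 tilt z [ 0.  0. -1.] turn -15.0 j6 0.03 ft [-0.8 -0.6  0.6] op 0.849 gf 0.0
[[[-0.22, -0.69, 0.03], -0.43], [[-0.2, -0.7, 0.03], -0.43], [[-0.17, -0.7, 0.03], -0.43], [[-0.15, -0.71, 0.03], -0.43], [[-0.12, -0.71, 0.03], -0.43], [[-0.09, -0.72, 0.03], -0.43], [[-0.07, -0.72, 0.03], -0.43]]

[324.64263704 336.14282729   0.63213224] 36.21850934644031 0.037723251543982594
```

```bash
python3 -m inch '[[[-0.22,-0.69,0.03],-0.43,-1],[[-0.2,-0.7,0.03],-0.43,-1],[[-0.17,-0.7,0.03],-0.43,-1],[[-0.15,-0.71,0.03],-0.43,-1],[[-0.12,-0.71,0.03],-0.43,-1],[[-0.09,-0.72,0.03],-0.43,-1],[[-0.07,-0.72,0.03],-0.43,-1],[[0,0,0.3],0,-1],[[0,0,0.45],0,-1],[[0,0,0.4],0,-1]]'; python3 go.py 360 245 46 50 1
```

```text
t: 8.75
eef_pos: [360.0, 244.8, 49.9]
tcp_rot: [3.141, 0.0, 2.444]
ft_force: [-0.7, -0.3, 0.3]
opening: 0.999
grip_force: 0.0
t 8.75 pos [360.  244.8  49.9] ydir 50.0 tilt z [ 0.001  0.001 -1.   ] turn 0.0 j6 -0.43 ft [-0.7 -0.3  0.3] op 0.999 gf 0.0
[[[0.0, 0.0, 0.06], 0.01]]
```

```bash
python3 -m inch '[[[0,0,0.05],0,1],[[0,0,0],0,1],[[0,0,0],0,1],[[0,0,0],0,1],[[0,0,0],0,1],[[0,0,0],0,1],[[0,0,-0.2],0,1],[[0,0,-0.5],0,1],[[0,0,-0.5],0,1],[[0,0,-0.4],0,1]]'; python3 go.py 608 303.3 143 57 8
```

```text
t: 10.0
eef_pos: [359.7, 244.8, 145.1]
tcp_rot: [3.141, 0.0, 2.444]
ft_force: [0.8, -0.1, -1.1]
opening: 0.584
grip_force: 30.0
t 10.0 pos [359.7 244.8 145.1] ydir 50.1 tilt z [ 0.001  0.    -1.   ] turn -6.9 j6 -0.43 ft [ 0.8 -0.1 -1.1] op 0.584 gf 30.0
[[[-0.32, 0.43, 0.0], -0.17], [[-0.32, 0.42, 0.0], -0.17], [[-0.33, 0.42, 0.0], -0.17], [[-0.34, 0.41, 0.0], -0.17], [[-0.34, 0.41, 0.0], -0.17], [[-0.35, 0.4, 0.0], -0.17], [[-0.36, 0.39, 0.0], -0.17], [[-0.36, 0.39, 0.0], -0.17]]
```

```bash
python3 -m inch '[[[-0.32,0.43,0],-0.17,1],[[-0.32,0.42,0],-0.17,1],[[-0.33,0.42,0],-0.17,1],[[-0.34,0.41,0],-0.17,1],[[-0.34,0.41,0],-0.17,1],[[-0.35,0.4,0],-0.17,1],[[-0.36,0.39,0],-0.17,1],[[-0.36,0.39,0],-0.17,1],[[0,0,0.15],0,1],[[0,0,0.15],0,1]]'; python3 go.py 608 303.3 127 57 1
python3 - <<'E'
from h import *
ps=[eyes.read_camera("top"),eyes.read_camera("side")]
ly=lambda x:(Ro.from_euler('ZY',[x[2],np.radians(78)]).as_matrix(),np.array([x[0],x[1],18.6]))
M=masks(ps,[353,356,28])
for mm in [M]+[[m] for m in M]: r=fit(mm,(325,336,.63),ly,(8,8,.2));print(r.x,np.degrees(r.x[2]),r.fun)
a=np.hstack([ps[0]['pixels'][60:260,150:350],ps[1]['pixels'][160:360,180:380]])[:,:,::-1]
cv2.imwrite("pics/p3.png",cv2.resize(a,None,fx=2,fy=2,interpolation=2))
E
```

```text
t: 11.25
eef_pos: [607.3, 303.2, 124.8]
tcp_rot: [-3.141, -0.001, 2.563]
ft_force: [-0.6, 0.3, -1.0]
opening: 0.588
grip_force: 30.0
t 11.25 pos [607.3 303.2 124.8] ydir 56.8 tilt z [-0.001 -0.    -1.   ] turn -0.2 j6 -0.63 ft [-0.6  0.3 -1. ] op 0.588 gf 30.0
[[[-0.01, 0.01, -0.04], -0.03]]
[324.39166761 334.7586693    0.66451757] 38.07405191079316 0.45247865987389924
[351.21930621 340.41787294   1.55405591] 89.0408449397558 0.7952982923042804
[324.45917147 335.36659614   0.6427158 ] 36.824903026215495 0.08805455004630014
```

View pics/p3.png

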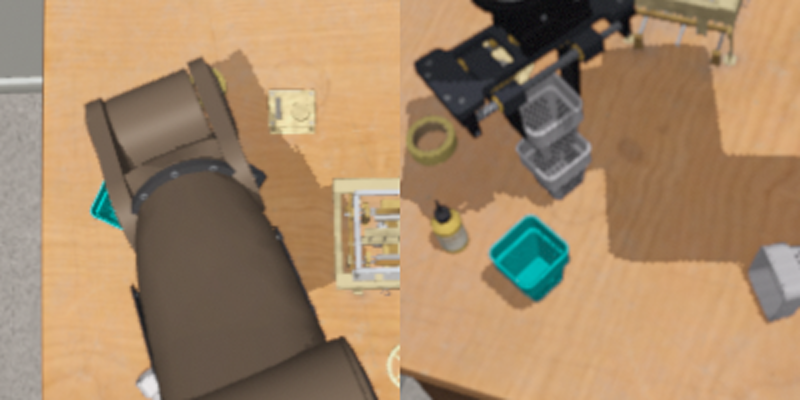

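The held tub sits directly above B, at crop (550, 110) over (553, 155). I'll lower it slowly.

```bash
python3 -m inch '[[[-0.01,0.01,0.15],0,1],[[0,0,0.13],0,1],[[0,0,0.1],0,1],[[0,0,0.1],0,1],[[0,0,0.08],0,1],[[0,0,0.06],0,1],[[0,0,0.06],0,1],[[0,0,0.04],0,1],[[0,0,0.03],0,1],[[0,0,0],0,1]]'; python3 go.py 608 303.3 74 57 1
```

```text
t: 12.7
eef_pos: [609.1, 303.6, 80.3]
tcp_rot: [-3.142, -0.0, 2.563]
ft_force: [-0.6, 0.7, -0.6]
opening: 0.586
grip_force: 30.0
t 12.7 pos [609.1 303.6  80.3] ydir 56.9 tilt z [-0.  0. -1.] turn -0.1 j6 -0.63 ft [-0.6  0.7 -0.6] op 0.586 gf 30.0
[[[0.01, -0.01, 0.1], -0.03]]
```

```bash
python3 -m inch '[[[0,0,0.04],0,1],[[0,0,0.03],0,1],[[0,0,0.02],0,1],[[0,0,0.01],0,1],[[0,0,0],0,1],[[0,0,0],0,-0.5],[[0,0,0],0,-0.5],[[0,0,0],0,-0.5],[[0,0,-0.4],0,-0.5],[[0,0,-0.6],0,-0.5]]'; python3 go.py 400 400 150 36 8
```

```text
t: 13.95
eef_pos: [608.7, 303.4, 134.1]
tcp_rot: [-3.14, -0.001, 2.563]
ft_force: [0.3, 0.4, 0.5]
opening: 0.747
grip_force: 0.0
t 13.95 pos [608.7 303.4 134.1] ydir 56.9 tilt z [-0.002 -0.001 -1.   ] turn 20.9 j6 -0.63 ft [0.3 0.4 0.5] op 0.747 gf 0.0
[[[0.47, -0.07, -0.03], 0.52], [[0.47, -0.09, -0.03], 0.52], [[0.47, -0.11, -0.03], 0.52], [[0.46, -0.13, -0.03], 0.52], [[0.45, -0.15, -0.03], 0.52], [[0.45, -0.17, -0.03], 0.52], [[0.44, -0.19, -0.03], 0.52], [[0.43, -0.21, -0.03], 0.52]]
```

```bash
python3 go.py 350.2 355 110 36.5 7
```

```text
t 13.95 pos [608.7 303.4 134.1] ydir 56.9 tilt z [-0.002 -0.001 -1.   ] turn 20.4 j6 -0.63 ft [0.3 0.4 0.5] op 0.747 gf 0.0
[[[0.58, -0.23, 0.06], 0.58], [[0.57, -0.26, 0.06], 0.58], [[0.56, -0.29, 0.06], 0.58], [[0.54, -0.32, 0.06], 0.58], [[0.52, -0.35, 0.06], 0.58], [[0.51, -0.37, 0.06], 0.58], [[0.49, -0.4, 0.06], 0.58]]
```

```bash
python3 -m inch '[[[0.58,-0.23,0.06],0.58,-1],[[0.57,-0.26,0.06],0.58,-1],[[0.56,-0.29,0.06],0.58,-1],[[0.54,-0.32,0.06],0.58,-1],[[0.52,-0.35,0.06],0.58,-1],[[0.51,-0.37,0.06],0.58,-1],[[0.49,-0.4,0.06],0.58,-1],[[0,0,0],0,-1],[[0,0,0],0,-1],[[0,0,0],0,-1]]'; python3 go.py 350.2 355 14 36.5 5
python3 - <<'E'
from h import *
p=eyes.read_camera("side");k=np.array([p])
ly=lambda x:(Ro.from_euler('ZY',[x[2],np.radians(78)]).as_matrix(),np.array([x[0],x[1],18.6]))
M=masks([p],[353,356,28])
if M: r=fit(M,(324.5,336,.64),ly,(8,8,.2));print(r.x,np.degrees(r.x[2]),r.fun)
# nest fit: A height
M=masks([p],[608,303,60]);q=proj(p,[608,303,90])[0]
a=np.hstack([p['pixels'][200:400,290:490],p['pixels'][170:370,150:350]])[:,:,::-1];cv2.imwrite("pics/p4.png",cv2.resize(a,None,fx=2,fy=2,interpolation=2))
E
```

```text
t: 15.2
eef_pos: [351.4, 355.6, 109.2]
tcp_rot: [3.141, -0.0, 2.208]
ft_force: [-0.7, -0.4, -0.7]
opening: 0.999
grip_force: 0.0
t 15.2 pos [351.4 355.6 109.2] ydir 36.5 tilt z [ 0.001  0.    -1.   ] turn 0.0 j6 0.02 ft [-0.7 -0.4 -0.7] op 0.999 gf 0.0
[[[0.0, -0.0, 0.32], 0.0], [[0.0, -0.0, 0.32], 0.0], [[0.0, -0.0, 0.32], 0.0], [[0.0, -0.0, 0.32], 0.0], [[0.0, -0.0, 0.32], 0.0]]
[323.64072848 336.33635743   0.64041386] 36.69301153722482 0.054967935371033616
```

View pics/p4.png

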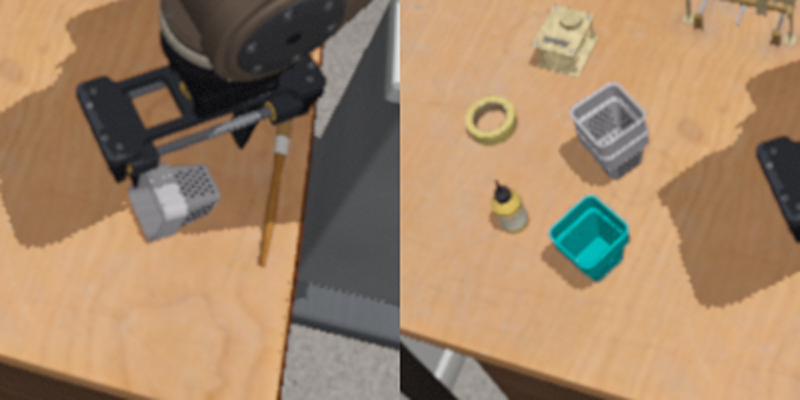

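The nest A-in-B looks home at crop (610, 130), and C is lined up between the fingers. I'll go down and squeeze to right it.

```bash
python3 -m inch '[[[0,0,0.3],0,-1],[[0,0,0.35],0,-1],[[0,0,0.4],0,-1],[[0,0,0.35],0,-1],[[0,0,0.2],0,-1],[[0,0,0],0,-1],[[0,0,0],0,-0.2],[[0,0,0],0,0.05],[[0,0,0],0,0.05],[[0,0,0],0,0.05]]'; python3 -m inch '[[[0,0,0],0,0.05],[[0,0,0],0,0.05],[[0,0,0],0,0.2],[[0,0,0],0,0.3],[[0,0,0],0,0.4],[[0,0,0],0,0.4],[[0,0,0],0,0.4],[[0,0,0],0,0.4],[[0,0,0],0,0.4],[[0,0,0],0,0.4]]'
python3 - <<'E'
from h import *
p=eyes.read_camera("side")
a=p['pixels'][200:400,290:490][:,:,::-1];cv2.imwrite("pics/p5.png",cv2.resize(a,None,fx=2.5,fy=2.5,interpolation=2))
E
```

```text
t: 16.6
eef_pos: [350.3, 355.5, 13.4]
tcp_rot: [-3.141, -0.0, 2.209]
ft_force: [-1.6, -1.9, 4.7]
opening: 0.649
grip_force: 30.0
t: 17.85
eef_pos: [350.3, 355.5, 13.4]
tcp_rot: [-3.141, -0.0, 2.209]
ft_force: [-2.4, -1.6, 6.5]
opening: 0.653
grip_force: 30.0
```

View pics/p5.png

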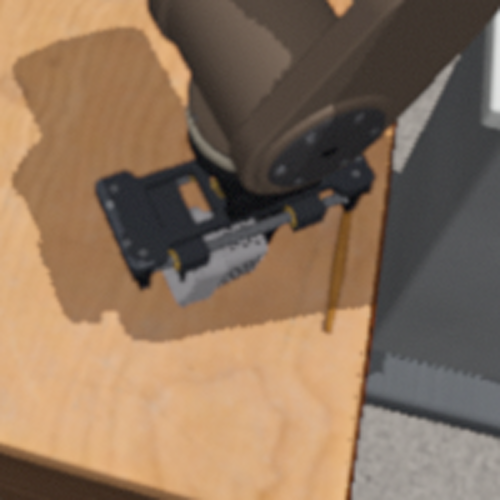

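Squeezing locked instead of rotating: the opening stays at 62 mm, so friction holds the tub end to end. That grip lets me carry it to open ground, where I can flick the mouth rim with one finger inside the mouth and have room to do it.

```bash
python3 -m inch '[[[0,0,-0.3],0,0.4],[[0,0.2,-0.3],0,0.4],[[0,0.5,0],0,0.4],[[0,0.6,0],0,0.4],[[0,0.6,0],0,0.4],[[0,0.6,0],0,0.4],[[0,0.3,0],0,0.4],[[0,0,0.3],0,0.4],[[0,0,0.22],0,0.4],[[0,0,0.04],0,0.4]]'; python3 go.py 480 450 14 36.5 1
```

```text
t: 19.15
eef_pos: [484.2, 454.9, 13.8]
tcp_rot: [-3.139, 0.0, 2.209]
ft_force: [-0.3, 0.6, -1.3]
opening: 0.647
grip_force: 30.0
t 19.15 pos [484.2 454.9  13.8] ydir 36.6 tilt z [-0.002 -0.002 -1.   ] turn 0.1 j6 0.02 ft [-0.3  0.6 -1.3] op 0.647 gf 30.0
[[[-0.02, -0.1, -0.0], 0.01]]
```

```bash
python3 -m inch '[[[0,0,0],0,-1],[[0,0,0],0,-1],[[0,0,0],0,-1],[[0,0,0],0,-1],[[0,0,0],0,-1],[[0,0.15,0],0,-1],[[0,-0.2,0],0,-1],[[0,-0.95,-0.12],0,-1],[[0,-0.95,-0.15],0,-1],[[0,-0.4,0],0,-1]]'
python3 - <<'E'
from h import *
p=eyes.read_camera("side");s=env.state();q=proj(p,np.array(s['eef_pos']))[0];print(q)
c,r=int(q[0]),min(int(q[1]),310)
a=p['pixels'][r-90:r+90,c-90:c+90][:,:,::-1];cv2.imwrite("pics/p6.png",cv2.resize(a,None,fx=2.5,fy=2.5,interpolation=2))
for L in eyes.boxes_of("tub_a",p): print(np.round(L['centre']),round(L['score'],2))
E
```

```text
t: 20.4
eef_pos: [369.4, 369.8, 32.4]
tcp_rot: [-3.14, -0.0, 2.209]
ft_force: [0.9, 0.3, -1.2]
opening: 1.002
grip_force: 0.1
[367.25729744 300.46953829]
[288. 245.] 0.91
[229. 253.] 0.79
[317. 335.] 0.7
[249. 257.] 0.54
```

View pics/p6.png

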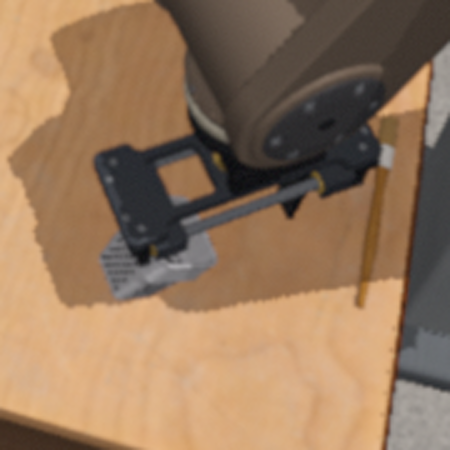

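The picture shows the tub past upright or still falling, with its body at crop (125, 270) and its collar at (190, 265). I'll rise clear and classify the pose by fitting.

```bash
python3 -m inch '[[[0,0,-0.4],0,-1],[[0,0,-0.6],0,-1],[[0,0,-0.7],0,-1],[[0,0.4,-0.2],0,-1],[[0,1,0],0,-1],[[0,1,0],0,-1],[[0,1,0],0,-1],[[0,0,0],0,-1],[[0,0,0],0,-1],[[0,0,0],0,-1]]'
cat > pose.py <<'E'
from h import *
import sys
ly=lambda x:(Ro.from_euler('ZY',[x[2],np.radians(78)]).as_matrix(),np.array([x[0],x[1],18.6]))
p=eyes.read_camera("side");g=[float(v) for v in sys.argv[1:3]]
q=proj(p,[g[0],g[1],30])[0][::-1]
L=[(r['score'],np.round(r['centre']),r) for r in eyes.cut_out("tub_a",p)]
for l in L: print(l[:2],atz(p,l[1],30).round())
r=min(L,key=lambda l:np.hypot(*(l[1]-q)))[2];X=atz(p,r['centre'],30)
R=[]
for n,mk in(("up",up),("dn",dn)):
    f=fit([(p,r['mask'])],(X[0],X[1],.64),mk,(8,8,.2));R.append((f.fun,n,f.x))
for a in np.arange(0,360,45):
    a=np.radians(a+14);f=fit([(p,r['mask'])],(X[0]-33*np.cos(a),X[1]-33*np.sin(a),a),ly,(8,8,.2));R.append((f.fun,"lying, mouth dir",f.x))
for v in sorted(R,key=lambda v:v[0])[:4]: print(round(v[0],3),v[1],v[2].round(1),round(np.degrees(v[2][2]),1))
E
python3 pose.py 405 395
```

```text
t: 21.75
eef_pos: [535.3, 492.8, 146.1]
tcp_rot: [-3.141, -0.0, 2.209]
ft_force: [0.2, 0.8, 0.8]
opening: 1.0
grip_force: 0.0
(0.86, array([308., 349.])) [397. 391.  30.]
0.043 lying, mouth dir [425.4 411.8   3.8] 216.2
0.044 lying, mouth dir [425.4 411.9   3.8] 216.3
0.045 lying, mouth dir [425.6 411.9   3.8] 216.2
0.101 lying, mouth dir [425.6 416.    3.8] 220.3
```

It went right over: it now lies with its mouth facing 216°. So the flick works and the friction is good, it just travelled too far. I'll repeat it from the other side, fast at first, slowing after the balance point.

```bash
python3 go.py 395.6 389.9 90 36.3 5
```

```text
t 21.85 pos [535.5 493.  146.4] ydir 36.6 tilt z [ 0.  0. -1.] turn 0.3 j6 0.02 ft [-0.1  1.3  0.1] op 1.0 gf 0.0
[[[0.0, -0.58, 0.19], 0.01], [[0.0, -0.58, 0.19], 0.01], [[0.0, -0.58, 0.19], 0.01], [[0.0, -0.58, 0.19], 0.01], [[-0.0, -0.58, 0.19], 0.01]]
```

```bash
python3 -m inch '[[[0,-0.58,0.1],0.01,-1],[[0,-0.58,0.15],0.01,-1],[[0,-0.58,0.2],0.01,-1],[[0,-0.58,0.2],0.01,-1],[[0,-0.58,0.25],0.01,-1],[[0,0,0.4],0,-1],[[0,0,0.5],0,-1],[[0,0,0.38],0,-1],[[0,0,0],0,-1],[[0,0,0],0,-1]]'; python3 go.py 395.6 389.9 15 36.3 1
```

```text
t: 23.1
eef_pos: [396.3, 390.1, 16.0]
tcp_rot: [3.14, -0.0, 2.205]
ft_force: [0.0, 0.5, 1.4]
opening: 1.0
grip_force: 0.0
t 23.1 pos [396.3 390.1  16. ] ydir 36.3 tilt z [ 0.001  0.001 -1.   ] turn 0.0 j6 0.02 ft [0.  0.5 1.4] op 1.0 gf 0.0
[[[0.0, -0.01, 0.02], 0.0]]
```

```bash
python3 -m inch '[[[0,0.2,0],0,-1],[[0,0.93,-0.1],0,-1],[[0,0.5,-0.05],0,-1],[[0,0.15,0],0,-1],[[0,0.1,0],0,-1],[[0,0.1,0],0,-1],[[0,0.1,0],0,-1],[[0,0.05,0],0,-1],[[0,0,0],0,-1],[[0,0,0],0,-1]]'; python3 pose.py 470 445
```

```text
t: 24.35
eef_pos: [498.9, 465.4, 23.9]
tcp_rot: [-3.141, -0.0, 2.204]
ft_force: [0.6, 0.6, -0.2]
opening: 1.0
grip_force: 0.0
(0.73, array([291., 234.])) [614. 417.  30.]
(0.64, array([327., 318.])) [442. 441.  30.]
(0.59, array([126., 268.])) [704. -23.  30.]
0.704 dn [441.6 424.2   1.6] 91.3
0.715 lying, mouth dir [426.7 485.7   5. ] 284.7
0.72 lying, mouth dir [449.8 462.8   4.5] 257.9
0.72 lying, mouth dir [459.4 455.    4.2] 240.4
```

```bash
python3 -m inch '[[[0,0,-0.3],0,-1],[[0,0,-0.5],0,-1],[[0,0,-0.7],0,-1],[[0,0.3,-0.5],0,-1],[[0,0.8,0],0,-1],[[0,0.8,0],0,-1],[[0,0,0],0,-1],[[0,0,0],0,-1],[[0,0,0],0,-1],[[0,0,0],0,-1]]'; python3 pose.py 470 445
```

```text
t: 25.7
eef_pos: [590.5, 532.8, 144.8]
tcp_rot: [3.141, -0.0, 2.205]
ft_force: [0.6, -0.3, 0.6]
opening: 0.999
grip_force: 0.0
(0.96, array([314., 318.])) [449. 418.  30.]
0.042 up [448.4 428.7   0.6] 36.3
0.09 dn [450.7 416.9   0.7] 40.2
0.167 lying, mouth dir [429.  449.4   5.4] 307.4
0.172 lying, mouth dir [431.7 451.6   5.3] 304.0
```

Tub_c is upright: the up-fit scores 0.042, against 0.09 for inverted. Now I'll grasp it.

```bash
python3 go.py 448.6 428.2 100 36.3 5
```

```text
t 25.8 pos [590.6 532.9 144.5] ydir 36.3 tilt z [ 0.  0. -1.] turn 0.0 j6 0.02 ft [-0.1  0.5  0.3] op 0.999 gf 0.0
[[[-0.0, -0.59, 0.15], 0.0], [[-0.0, -0.59, 0.15], 0.0], [[-0.0, -0.59, 0.15], 0.0], [[-0.0, -0.59, 0.15], 0.0], [[-0.0, -0.59, 0.15], 0.0]]
```

```bash
python3 -m inch '[[[0,-0.59,0.15],0,-1],[[0,-0.59,0.15],0,-1],[[0,-0.59,0.15],0,-1],[[0,-0.59,0.15],0,-1],[[0,-0.59,0.15],0,-1],[[0,0,0.3],0,-1],[[0,0,0.35],0,-1],[[0,0,0.25],0,-1],[[0,0,0],0,-1],[[0,0,0],0,-1]]'; python3 go.py 448.6 428.2 46 36.3 1; python3 pose.py 449 429|tail -4
```

```text
t: 27.05
eef_pos: [448.7, 428.5, 45.3]
tcp_rot: [3.141, -0.0, 2.204]
ft_force: [-0.0, -0.6, 0.5]
opening: 1.003
grip_force: 0.0
t 27.05 pos [448.7 428.5  45.3] ydir 36.3 tilt z [ 0.  0. -1.] turn 0.0 j6 0.02 ft [-0.  -0.6  0.5] op 1.003 gf 0.0
[[[-0.0, -0.0, -0.01], 0.0]]
0.454 dn [442.5 424.6   1.3] 75.3
0.478 lying, mouth dir [465.5 451.9   4. ] 231.9
0.478 up [4.423e+02 4.319e+02 2.000e-01] 12.0
0.478 lying, mouth dir [459.1 454.6   4.2] 239.4
```

```bash
python3 -m inch '[[[0,0,0],0,1],[[0,0,0],0,1],[[0,0,0],0,1],[[0,0,0],0,1],[[0,0,0],0,1],[[0,0,0],0,1],[[0,0,-0.2],0,1],[[0,0,-0.6],0,1],[[0,0,-0.8],0,1],[[0,0,-0.6],0,1]]'; python3 go.py 608.7 303.5 170 57 7
python3 - <<'E'
from h import *
p=eyes.read_camera("side")
nest=lambda x:(Ro.from_euler('z',x[2]).as_matrix(),np.array([x[0],x[1],0]))
import h
L=[r for r in eyes.cut_out("tub_a",p)]
for r in L: print(r['score'],np.round(r['centre']),r['mask'].sum())
q=proj(p,[608,303,50])[0][::-1];r=min(L,key=lambda r:np.hypot(*(np.array(r['centre'])-q)))
P=PARTS+[x+[0,0,24] for x in PARTS];h.PARTS=P
f=fit([(p,r['mask'])],(608,303,1.),nest,(6,6,.2));print('nest',f.x,np.degrees(f.x[2]),f.fun)
E
```

```text
t: 28.4
eef_pos: [448.3, 428.3, 179.7]
tcp_rot: [3.14, -0.0, 2.204]
ft_force: [1.0, -0.8, -1.5]
opening: 0.584
grip_force: 30.0
t 28.4 pos [448.3 428.3 179.7] ydir 36.3 tilt z [ 0.001  0.001 -1.   ] turn -20.7 j6 0.02 ft [ 1.  -0.8 -1.5] op 0.584 gf 30.0
[[[-0.47, 0.13, 0.02], -0.59], [[-0.47, 0.11, 0.02], -0.59], [[-0.48, 0.08, 0.02], -0.59], [[-0.48, 0.06, 0.02], -0.59], [[-0.48, 0.03, 0.02], -0.59], [[-0.48, 0.01, 0.02], -0.59], [[-0.48, -0.02, 0.02], -0.59]]
0.82 [226. 254.] 728
0.76 [290. 243.] 951
0.7 [288. 319.] 1209
0.6 [238. 238.] 8
nest [615.38127375 296.95804882   0.88004959] 50.42312740868917 0.4340399439383321
```

```bash
python3 -m inch '[[[-0.47,0.13,0.02],-0.59,1],[[-0.47,0.11,0.02],-0.59,1],[[-0.48,0.08,0.02],-0.59,1],[[-0.48,0.06,0.02],-0.59,1],[[-0.48,0.03,0.02],-0.59,1],[[-0.48,0.01,0.02],-0.59,1],[[-0.48,-0.02,0.02],-0.59,1],[[0,0,0.2],0,1],[[0,0,0.15],0,1],[[0,0,0],0,1]]'; python3 go.py 608.7 303.4 116 57 3
python3 - <<'E'
from h import *
p=eyes.read_camera("side")
a=p['pixels'][140:290,170:340][:,:,::-1];cv2.imwrite("pics/p7.png",cv2.resize(a,None,fx=3.5,fy=3.5,interpolation=2))
E
```

```text
t: 29.75
eef_pos: [606.9, 303.6, 146.4]
tcp_rot: [-3.14, -0.001, 2.565]
ft_force: [-1.4, -0.4, 0.1]
opening: 0.587
grip_force: 30.0
t 29.75 pos [606.9 303.6 146.4] ydir 57.0 tilt z [-0.002 -0.001 -1.   ] turn -0.0 j6 -0.63 ft [-1.4 -0.4  0.1] op 0.587 gf 30.0
[[[-0.01, 0.0, 0.17], -0.0], [[-0.01, 0.0, 0.17], -0.0], [[-0.01, 0.0, 0.17], -0.0]]
```

View pics/p7.png

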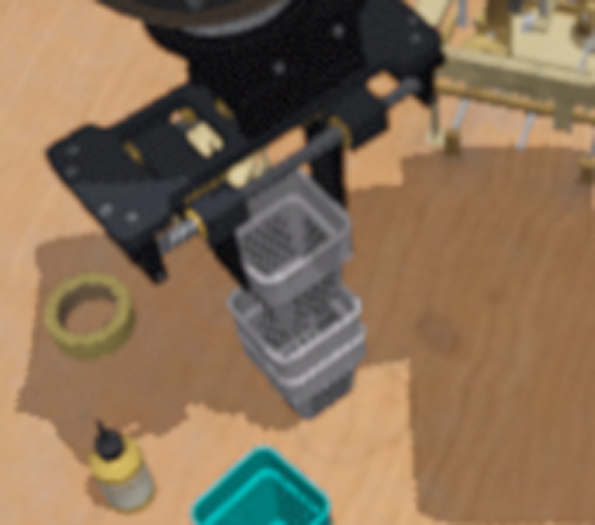

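Tub C is held mouth up at crop (293, 240), over the nest rim at (297, 320), and the sides are parallel. Lowering now.

```bash
python3 -m inch '[[[-0.02,0,0.15],0,1],[[-0.01,0,0.13],0,1],[[0,0,0.1],0,1],[[0,0,0.08],0,1],[[0,0,0.07],0,1],[[0,0,0.06],0,1],[[0,0,0.05],0,1],[[0,0,0.03],0,1],[[0,0,0.02],0,1],[[0,0,0],0,1]]'; python3 go.py 608.7 303.4 94.5 57 1
```

```text
t: 31.05
eef_pos: [609.6, 302.2, 106.1]
tcp_rot: [3.142, -0.0, 2.565]
ft_force: [0.1, 0.6, -2.0]
opening: 0.588
grip_force: 30.0
t 31.05 pos [609.6 302.2 106.1] ydir 57.0 tilt z [ 0.  0. -1.] turn -0.0 j6 -0.63 ft [ 0.1  0.6 -2. ] op 0.588 gf 30.0
[[[0.02, 0.01, 0.19], -0.01]]
```

```bash
python3 -m inch '[[[0.01,0.01,0.05],0,1],[[0,0,0.05],0,1],[[0,0,0.04],0,1],[[0,0,0.03],0,1],[[0,0,0.02],0,1],[[0,0,0],0,-0.5],[[0,0,0],0,-0.5],[[0,0,0],0,-0.5],[[0,0,-0.3],0,-0.5],[[0,0,-0.6],0,-0.5]]'; python3 -m inch '[[[0.5,0,-0.3],0,-0.5],[[0.8,0,0],0,-0.5],[[0.8,0,0],0,-0.5],[[0.8,0,0],0,-0.5],[[0.5,0,0],0,-0.5],[[0,0,0],0,-0.5],[[0,0,0],0,-0.5],[[0,0,0],0,-0.5],[[0,0,0],0,-0.5],[[0,0,0],0,-0.5]]'
python3 - <<'E'
from h import *
import h
ps=[eyes.read_camera(c) for c in("top","side")]
P0=PARTS;M=[]
for p in ps:
    q=proj(p,[608,303,60])[0][::-1]
    L=eyes.cut_out("tub_a",p);r=[r for r in L if np.hypot(*(np.array(r['centre'])-q))<30];print([(round(x['score'],2),np.round(x['centre']),x['mask'].sum()) for x in r])
    # grey-pixel mask of the stack
    hsv=cv2.cvtColor(p['pixels'],cv2.COLOR_RGB2HSV);m=(hsv[:,:,1]<60)
    ok=np.zeros_like(m);c=q.astype(int);ok[c[0]-38:c[0]+38,c[1]-30:c[1]+30]=1;m=(m&ok).astype(np.uint8)
    n,lab,st,_=cv2.connectedComponentsWithStats(cv2.morphologyEx(m,cv2.MORPH_CLOSE,np.ones((5,5))));k=1+st[1:,4].argmax();M.append((p,lab==k));print(st[k])
for z2 in(20,24,30,36,44):
  for z3 in (z2+24,z2+30):
    h.PARTS=P0+[x+[0,0,z2] for x in P0]+[x+[0,0,z3] for x in P0]
    f=fit(M[1:],(608,303,1.),up,(6,6,.2));print(z2,z3,f.x.round(1),round(f.fun,4))
a=np.hstack([ps[1]['pixels'][160:300,180:320],ps[0]['pixels'][80:220,180:320]])[:,:,::-1];cv2.imwrite("pics/p8.png",cv2.resize(a,None,fx=2.8,fy=2.8,interpolation=2))
E
```

```text
t: 32.3
eef_pos: [609.0, 302.8, 149.3]
tcp_rot: [-3.14, -0.001, 2.565]
ft_force: [1.0, 0.2, -0.5]
opening: 0.752
grip_force: 0.0
t: 33.55
eef_pos: [438.8, 413.9, 166.6]
tcp_rot: [-3.141, -0.0, 2.564]
ft_force: [-0.3, -0.5, -0.0]
opening: 0.751
grip_force: 0.0
[(0.62, array([148., 249.]), np.int64(544)), (0.6, array([163., 244.]), np.int64(55))]
[234 135  31  33 643]
[(0.85, array([223., 252.]), np.int64(972)), (0.7, array([246., 260.]), np.int64(361)), (0.66, array([238., 255.]), np.int64(206))]
[ 233  204   53   68 2016]
20 44 [611.5 301.8   0.9] 0.2631
20 50 [608.8 304.4   1. ] 0.2585
24 48 [609.9 303.4   1. ] 0.2584
24 54 [607.7 307.1   1. ] 0.2594
30 54 [607.2 307.2   1. ] 0.2602
30 60 [604.4 311.3   0.9] 0.2602
36 60 [604.6 311.1   1. ] 0.2596
36 66 [601.7 315.    0.9] 0.2585
44 68 [601.2 316.4   0.9] 0.2572
44 74 [598.4 319.9   0.9] 0.2565
```

View pics/p8.png

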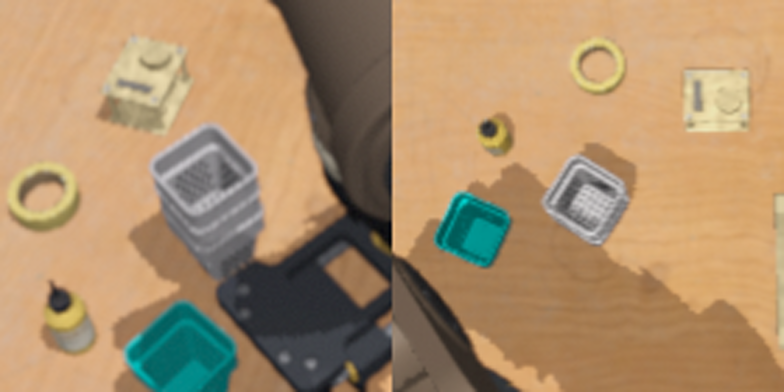

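The nest looks right: mouth at side crop (205, 165) and top crop (585, 200). I'll move the arm clear and check the stack height numerically.

```bash
python3 -m inch '[[[0.8,-0.3,0],0,-0.5],[[0.8,-0.3,0],0,-0.5],[[0.8,-0.3,0],0,-0.5],[[0,0,0],0,-0.5],[[0,0,0],0,-0.5],[[0,0,0],0,-0.5],[[0,0,0],0,-0.5],[[0,0,0],0,-0.5],[[0,0,0],0,-0.5],[[0,0,0],0,-0.5]]'
python3 - <<'E'
from h import *
import h
ps=[eyes.read_camera(c) for c in("top","side")]
P0=PARTS;M=[]
for p in ps:
    q=proj(p,[608,303,60])[0][::-1]
    L=[r for r in eyes.cut_out("tub_a",p) if np.hypot(*(np.array(r['centre'])-q))<24]
    m=np.any([r['mask'] for r in L],0);print(len(L),[r['mask'].sum() for r in L])
    M.append((p,cv2.morphologyEx(m.astype(np.uint8),cv2.MORPH_CLOSE,np.ones((5,5)))>0))
for H in(36,42,44,46,48,50,52,54,60):
    h.PARTS=P0+[x+[0,0,H/2] for x in P0]+[x+[0,0,H] for x in P0]
    o=[]
    for mm in (M,M[1:]):
        f=fit(mm,(608,303,1.),up,(4,4,.15));o+=[f.x.round(1),round(f.fun,4)]
    print(H,*o)
E
```

```text
t: 35.0
eef_pos: [288.3, 447.5, 166.7]
tcp_rot: [3.142, -0.0, 2.565]
ft_force: [-0.3, -0.3, 0.1]
opening: 0.749
grip_force: 0.0
2 [np.int64(494), np.int64(4)]
3 [np.int64(955), np.int64(202), np.int64(361)]
36 [612.2 302.8   0.9] 0.1498 [612.8 299.6   0.9] 0.0759
42 [611.6 302.8   0.9] 0.1324 [611.4 302.    0.9] 0.05
44 [611.  303.2   0.9] 0.1316 [610.8 302.8   0.9] 0.0466
46 [610.3 303.8   0.9] 0.1348 [610.5 303.7   0.9] 0.0498
48 [610.  304.3   0.9] 0.1428 [609.7 303.9   1. ] 0.0577
50 [610.6 304.3   0.9] 0.1508 [609.5 304.4   0.9] 0.0666
52 [610.1 303.8   0.9] 0.1591 [610.  304.4   0.9] 0.079
54 [610.5 304.5   0.9] 0.1673 [609.9 304.2   0.9] 0.0899
60 [609.9 305.    0.9] 0.1922 [608.4 306.8   0.9] 0.1254
```

The fitted stack height is about 45 mm. The physical minimum is 48 mm, so the tubs are fully home. Handing in.

```bash
python3 -c "
from cell import env
print(env.job_done())"
```

```text
the job is handed in; nothing more can be done
None
```

I turned over tub_c, nested all three tubs mouth up on the worktop at about (609, 303) mm, and handed the job in at about 35 s; the hand-in returned no verdict, and the camera height check shows the stack fully home.

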